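Set the purge-gas valve to its index and cam-lock it

ROBOT

A 6-joint arm with a two-finger parallel gripper is mounted at the origin on the work surface. World frame = base frame: x ahead of the robot, y to its left, z up, the work surface at z = 0. Lengths are in mm, angles in degrees, forces in N, time in s.
With the tool pointing down it reaches from about 350 to 850 mm from the base axis. Payload 8.1 kg.
Tool frame: the origin (TCP) lies at the very end of the fingers, on their centre line; the grasp point (between the pads) lies 19 mm behind it (r.grip_depth is the distance from the TCP to the grasp point, in mm); y points along the fingers, z is the direction in which the jaws open and shut, and the axes are right-handed (so a half turn about y gives the same grasp; the last joint's range is limited). The gripper opens to 85 mm and grips with 20 to 120 N. Pads are 22 mm wide; open, the fingers measure 114 mm over their backs; the gripper's body (76 mm by 85 mm) begins 54 mm behind the grasp point. The pads swing forward as they close: fully open they stand 13 mm farther back than shut.
Start: joints at [-70.611, 7.471, 85.268, -0, 87.261, -4.893], TCP at [246.756, -546.916, 231.292] pointing down, gripper open.
Joint ranges: [-169.43, 169.43], [-51.17, 129.36], [1.28, 143.12], [-76.62, 256.62], [0, 156.53], [-152.29, 152.29]. Speed limits (degrees/s): [136.94, 136.94, 159.86, 180, 180, 180].

INTERFACE

Orientations are given as [roll, pitch, yaw] about the fixed x, y, z axes, in that order (R = Rz(yaw) Ry(pitch) Rx(roll)).
In Python, from bench import readout, eyes, r gives the robot as it stands. The module is installed in compiled form; this text tells all that it offers.
- The arm moves only by the tool move_arm, never from a script. Its argument "motion" is text: rows parted by semicolons, each of 6 numbers parted by spaces: the shift along the world's x, y, z in cm, then the turn, a rotation vector about the world's x, y, z in degrees. A call has 1 to 10 rows; each row is the pose to reach, as a shift and turn from the pose commanded when the call began; what a row does not reach only later rows make up. A row lasts 1/12 s, in which the tool goes at most 41.7 mm and 7.16 degrees, less where a joint would pass 70% of its speed; a pose out of reach is approached as far as the arm can. A call with a gripper value outside its range is refused whole. "fingers" is the finger opening in cm, from 0 to 8.54, set as the call begins (left out, the last holds). The fingers move at their own pace and stop on an object; "squeeze" is the grip in N (left out, the last holds). Time passes only in rows, so rows that repeat a pose let the fingers close. It gives the time, the measured TCP pose, the force and the opening at its end, in the units of the state.
- readout.sense(): the state, without advancing time (a new reading comes with each control period).
- eyes.snapshot(name): name is "scene" or "top"; returns a dict with "image" (384x512x3 uint8, blue, green, red), "fx", "fy", "cx", "cy" (pixels), "dist_coeffs" ([k1, k2, p1, p2, k3] as OpenCV has them; the pictures are not rectified), "world_to_cam" (4x4, takes a point from world to camera coordinates). Camera axes: x right, y down, z forward; pixel columns grow to the right and rows downward; lengths in mm; the calibration is good to about 2 mm. A picture is of the moment at which its call begins. There is no depth.
- r.hand_in(): hands the job in, once; it reports no verdict.
The state is a dict: "time": time; "joint_pos": joint angles; "qd": joint speeds; "joint_efforts": joint torques, N m; "tool_pos": TCP position; "tcp_rot": TCP orientation; "ft_force": force on the tool from outside, world axes, zero at the start; "wrist_torque": the same for the moment, N m; "finger_gap": finger opening in mm.
Only numpy, scipy, OpenCV 4.12 (cv2) and the standard library are available. Lean on these libraries where they do the work, as an engineer would, in place of code of your own. Each camera call takes 0.05 s, during which the arm holds its last target. There are 200 camera calls.

TASK

Open the purge-gas valve by pushing its lever round until it points exactly at the index tab on the scale, then lock it there: swing the black cam lever on the lock block until you feel the hidden brake shoe take hold of the valve's disc firmly, and stop there without overrunning. Leave the index tab, the beaker, the jar and the spoon where they are.

Things in the scene. Friction and masses are not known exactly. Their poses are not given: they have to be found in the camera images.
- valve: Brass ball valve with two pipe stubs, fixed on an aluminium plate (x -120 to +95, y -130 to +180 mm in this frame, 8 mm thick). Origin on the vertical axis of its lever, at bench level; z up. A white scale sector, top 40 mm high, lies on the -x side, radius 78 to 112 mm. A steel disc 90 mm across, 46 to 58 mm above the bench, turns with the lever.
- handle (a joint): Valve lever's opening (rad): 0 shut, 1.571 fully open, a stop at each. In valve's frame the lever points from the axis in direction 2.356 + this value (counter-clockwise from +x, seen from above): towards -x when half open. It turns against steady friction of 0.3 N m and stays where it is left.
- lever_mark (a point): Tip of the valve lever's pointer, 94 mm from the axis, 83 mm above the bench; x axis outward along the lever. The lever is a dark steel bar 14 mm wide, 76 to 90 mm above the bench, reaching 80 mm from the axis (25 mm on the other side); its last 14 mm on to the tip are a pointer 4 mm wide.
- index (a joint): Angle at which the index tab stands, measured like handle: the lever points at the tab when both values are equal. Held by strong friction (1.5 N m); not to be moved.
- index_mark (a point): Top of the index tab, 105 mm from the valve's axis, 56 mm above the bench; x axis outward. The tab is an upright steel fin, 14 mm long, 4 mm thick, at the end of a thin radial arm that runs out from under the disc, over the white scale; the lever passes above it.
- lock: Grey lock block, 60 x 50 mm, with a roof 66 mm high reaching over the disc's rim; fixed 95 mm to the +y side of the valve. Origin on the cam lever's vertical axis, at bench level; axes as valve. Under the roof, unseen, the cam drives a sprung rubber brake shoe towards -y onto the rim. The shoe's wear differs each time and cannot be seen.
- cam (a joint): Cam lever's angle (rad): 0 released, stop at 1.65. In lock's frame the lever points in this direction (counter-clockwise from +x, seen from above): it swings from +x to +y. Runs free against 0.26 N m of friction and stays where left. The shoe meets the disc somewhere between 0.4 and 1.2; its force then grows about 70 N per rad, and the lever's resistance by 0.015 N m per N.
- cam_tip (a point): End of the cam lever, 83 mm from its axis, 85 mm above the bench; x axis outward. A black plastic bar 14 mm wide, 78 to 92 mm above the bench. Firm lock: shoe force about 12 N, lever resistance about 0.44 N m (1.7 times free running), some 0.18 rad past the touch. Under 6 N is loose; 22 N, even for a moment, overstrains the shoe.
- beaker_mid (a point): Bystander: glass beaker, 68 mm across, 90 mm high; this point is its centre.
- jar_mid (a point): Bystander: white jar, 64 mm across, 80 mm high; this point is its centre.
- spoon: Bystander: steel spoon lying flat on the bench, about 180 mm long.

How it is judged:
By the outcome, as a careful person would: the job done as asked, in the order asked, and still so for the second after the job is handed in, with the robot touching nothing.
It also fails if it takes over 72 s, if anything falls off the work surface, if the arm or the gripper's body presses on something with over 40 N, if the wrist force passes 120 N, or if a joint passes its speed limit or range.

## Working session

There is one attempt and no reset: what is moved stays moved. The work goes in short steps, Python scripts to look and compute and a tool call to move; the robot and the scene stay as the last step left them, time stands still between calls to the robot, and variables do not carry over. Pictures are saved under pics/ and viewed, about 8 in all and at most 12, crops included, and the job is handed in when it is done.

Besides the shell and the picture viewer there is one more tool, called after ">>>" as a command line: name --argument value ..., lists and objects as JSON in quotes. move_arm: Moves the arm, as the interface text tells. Its arguments: {"type":"object","properties":{"motion":{"type":"string"},"fingers":{"type":"number"},"squeeze":{"type":"number"}},"required":["motion"]}

```bash
mkdir -p pics
cat > h.py <<'E'
import numpy as np, cv2
from bench import readout, eyes, r
def snap(n,f):
    s=eyes.snapshot(n); np.save(f'{n}.npy',s,allow_pickle=True); cv2.imwrite(f'pics/{f}.png',s['image']); return s
def load(n): return np.load(f'{n}.npy',allow_pickle=True).item()
def KD(s): return np.array([[s['fx'],0,s['cx']],[0,s['fy'],s['cy']],[0,0,1.]]),np.array(s['dist_coeffs'],float)
def ray(s,px,z):
    K,D=KD(s); p=cv2.undistortPoints(np.array(px,float).reshape(-1,1,2),K,D).reshape(-1,2)
    T=np.array(s['world_to_cam']); R=T[:3,:3]; c=-R.T@T[:3,3]
    d=np.c_[p,np.ones(len(p))]@R
    return c+d*((z-c[2])/d[:,2])[:,None]
def proj(s,P):
    K,D=KD(s);T=np.array(s['world_to_cam'])
    return cv2.projectPoints(np.array(P,float).reshape(-1,1,3),cv2.Rodrigues(T[:3,:3])[0],T[:3,3],K,D)[0].reshape(-1,2)
E
python3 - <<'E'
from h import *
a=snap('scene','s1');b=snap('top','t1')
for s in(a,b):
    T=np.array(s['world_to_cam']);print(s['fx'],s['cx'],s['cy'],s['dist_coeffs'],-T[:3,:3].T@T[:3,3],T[2,:3])
print(readout.sense())
E
```

```text
380.5694215878108 256.6306136183768 189.12301289576072 [-0.1089022  0.         0.         0.         0.       ] [814.20659437 424.72958591 872.97698887] [-0.32766294 -0.47046013 -0.8193316 ]
390.28774149770476 248.57656619581513 186.16661523906018 [0.02755569 0.         0.         0.         0.        ] [ 396.68041872  -23.22904753 1129.83621966] [ 0.0941406  -0.01767002 -0.99540209]
{'time': 0.1, 'joint_pos': array([-7.06122615e+01,  7.51005165e+00,  8.53235658e+01,  6.90975318e-04,
        8.72632346e+01, -4.89528621e+00]), 'qd': array([-0.05819035, -0.08133441, -0.1539072 ,  0.03639386,  0.00973661,
       -0.01360107]), 'joint_efforts': array([ 3.01491000e-04, -5.70953465e+01, -5.01942945e+01, -2.26239940e-04,
        8.13981809e-03, -1.03475659e-04]), 'tool_pos': array([ 246.58101159, -546.43427998,  230.35191044]), 'tcp_rot': array([-9.00964398e+01,  8.95247218e-03, -1.55717016e+02]), 'ft_force': array([ 0.2605143 ,  0.52728509, -0.48262761]), 'wrist_torque': array([ 0.03488107, -0.07589358,  0.00128722]), 'finger_gap': 85.39808027160626}
```

View pics/t1.png

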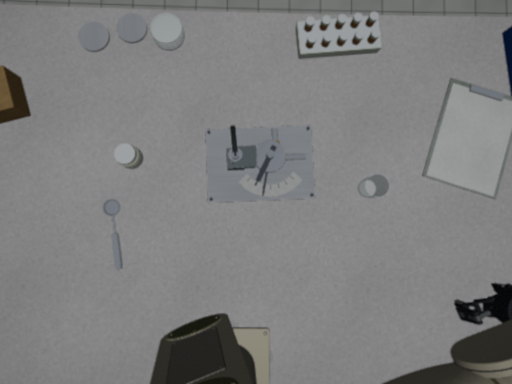

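View pics/s1.png

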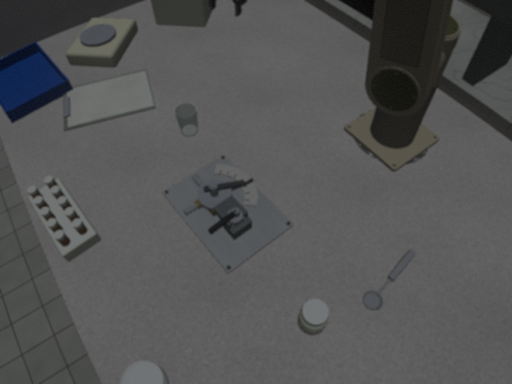

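Top view: valve plate at about (207–314, 125–202), with the lever pointing down-left from about (270,150) to (257,185). The index arm ends near (264,193), and the black cam lever runs from (235,155) to (233,126). The jar is at (127,155), the beaker at (372,187), the spoon at (115,235). I'll enlarge both crops.

Run:
```python
from h import *
b=load('top')['image'];a=load('scene')['image']
A=cv2.resize(b[115:210,200:325],None,fx=6,fy=6,interpolation=cv2.INTER_CUBIC)
cv2.imwrite('pics/t1c.png',A)
cv2.imwrite('pics/s1c.png',cv2.resize(a[150:275,155:300],None,fx=4.5,fy=4.5,interpolation=cv2.INTER_CUBIC))
```

```text
(no output)
```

View pics/t1c.png

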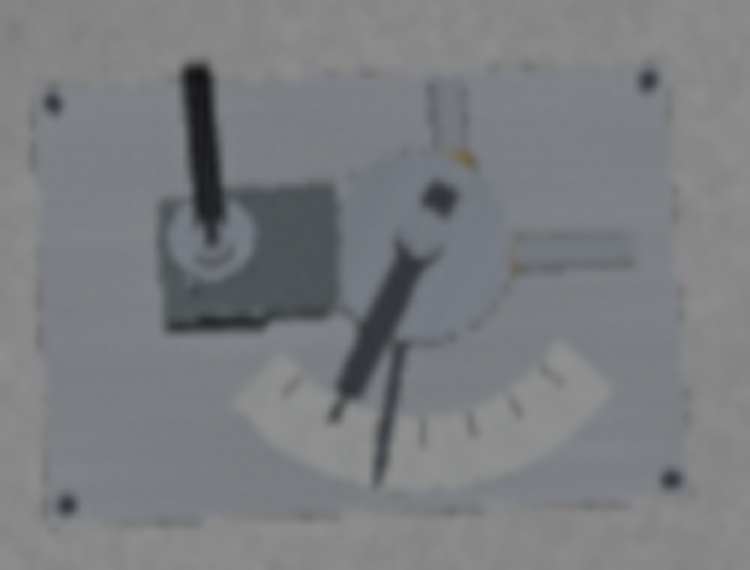

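View pics/s1c.png

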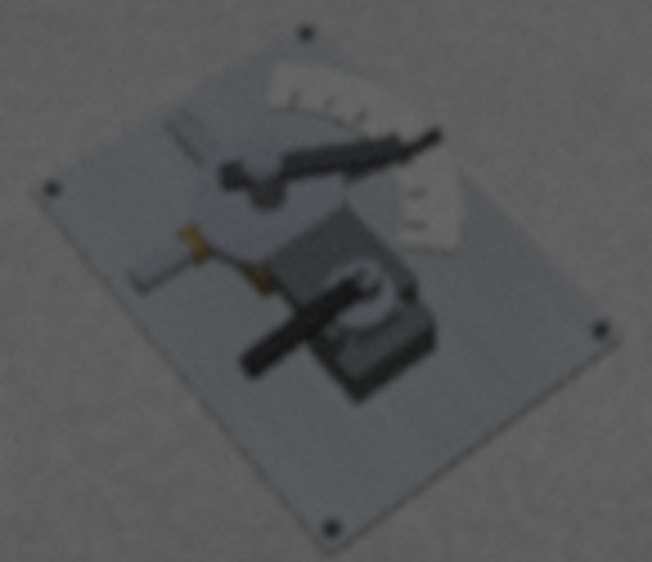

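Run:
```python
from h import *
s=load('top')
def up(P,f=6,o=(200,115)): return (np.array(P,float)+.5)/f-.5+np.array(o)
B=ray(s,up([(52,103),(648,80),(671,480),(67,505)]),9)[:,:2]
sc=load('scene')
B2=ray(sc,up([(332,528),(52,188),(306,33),(601,329)],4.5,(155,150)),9)[:,:2]
M=np.array([[1,1],[1,-1],[-1,-1],[-1,1]])
for b in(B,B2):
    c=b.mean(0); ex=(b[0]+b[1]-b[2]-b[3]); ey=(b[0]+b[3]-b[1]-b[2])
    yx=np.degrees(np.arctan2(ex[1],ex[0])); yy=np.degrees(np.arctan2(-ey[0],ey[1]))
    a=np.radians((yx+yy)/2);R=np.array([[np.cos(a),-np.sin(a)],[np.sin(a),np.cos(a)]])
    o=c-R@np.array([-12.5,25]); print(b.round(1).tolist(),'size',np.linalg.norm(ex)/2,np.linalg.norm(ey)/2,'yaw',yx,yy,'valve',o)
    if b is B: O,RR=o,R
def chk(n,px,z,s=s,**k):
    p=(ray(s,up(px,**k),z)[:,:2]-O)@RR
    for q in p: print(n,q.round(1),'rad',np.hypot(*q).round(1),'ang',(np.arctan2(q[1],q[0])%(2*np.pi)-2.356).round(3))
chk('tip',[(333,423)],83)
chk('levend',[(348,393)],83)
chk('counter',[(440,198)],83)
chk('tab',[(377,486)],56); chk('tabmid',[(380,465)],56)
chk('disc L,R,T,B',[(338,248),(513,248),(430,152),(425,345)],58)
k=dict(f=4.5,o=(155,150))
chk('sc tip',[(438,134)],83,sc,**k)
p=(ray(s,up([(196,68),(210,238)]),85)[:,:2]-O)@RR-[0,95]; print('cam tip,axis',p,np.hypot(*p[0]))
p=(ray(sc,up([(252,366),(362,286)],**k),85)[:,:2]-O)@RR-[0,95]; print('cam scene',p)
for n,px,z in(('beaker',(368,188),90),('jar',(124,153),80),('spoon',(112,207),5),('spoonend',(119,268),5)):print(n,ray(s,[px],z).round())
```

```text
[[659.9, 76.9], [677.2, -213.4], [481.5, -224.9], [464.5, 64.9]] size 195.93466076616178 290.55152624362506 yaw 3.4429189488334626 3.3741970382758133 valve [584.74190167 -98.32941564]
[[659.5, 75.8], [676.6, -213.9], [482.0, -224.9], [464.8, 64.1]] size 194.95926513652992 289.8868759715786 yaw 3.3293709771872484 3.3924372529617126 valve [584.66178192 -98.92104438]
tip [-83.3  44.1] rad 94.3 ang 0.299
levend [-70.1  36.7] rad 79.1 ang 0.303
counter [17.1 -9.1] rad 19.4 ang 3.437
tab [-110.7   24.1] rad 113.3 ang 0.572
tabmid [-101.1   22.2] rad 103.5 ang 0.569
disc L,R,T,B [ 0.3 37. ] rad 37.0 ang -0.794
disc L,R,T,B [ -3.  -44.1] rad 44.2 ang 2.289
disc L,R,T,B [43.7 -7.8] rad 44.4 ang 3.75
disc L,R,T,B [-46.6  -1.1] rad 46.6 ang 0.808
sc tip [-92.2  43. ] rad 101.7 ang 0.349
cam tip,axis [[80.8927693   3.99732666]
 [ 2.59108159  0.82343871]] 80.99147328981441
cam scene [[78.21807827  4.70093477]
 [ 3.89767087  2.38148024]]
beaker [[ 496. -362.   90.]]
jar [[580. 296.  80.]]
spoon [[437. 345.   5.]]
spoonend [[266. 317.   5.]]
```

>>> move_arm --motion "28.9 50.3 -5 0 0 41;28.9 50.3 -5 0 0 41;28.9 50.3 -5 0 0 41;28.9 50.3 -5 0 0 41;28.9 50.3 -5 0 0 41;28.9 50.3 -5 0 0 41;28.9 50.3 -5 0 0 41;28.9 50.3 -5 0 0 41;28.9 50.3 -5 0 0 41;28.9 50.3 -5 0 0 41" --fingers 0

```text
time: 0.93
tool_pos: [453.9, -184.9, 195.1]
tcp_rot: [-90.0, 0.0, -114.7]
ft_force: [0.2, -0.0, -0.3]
finger_gap: -0.0
```

>>> move_arm --motion "8.1 14.2 0 0 0 0;8.1 14.2 0 0 0 0;8.1 14.2 0 0 0 0;8.1 14.2 0 0 0 0;8.1 14.2 -4 0 0 0;8.1 14.2 -8 0 0 0;8.1 14.2 -11 0 0 0;8.1 14.2 -12.2 0 0 0;8.1 14.2 -12.2 0 0 0"

```text
time: 1.68
tool_pos: [531.2, -44.3, 69.4]
tcp_rot: [-90.4, -0.1, -114.7]
ft_force: [-0.4, 0.8, 0.3]
finger_gap: 0.1
```

>>> move_arm --motion "-0.2 -0.45 0.3 0 0 0;-0.38 -0.85 0.3 0 0 0;-0.55 -1.1 0.3 0 0 2.3;-0.72 -1.33 0.3 0 0 4.6;-0.89 -1.57 0.3 0 0 6.9;-1.02 -1.8 0.3 0 0 9;-1.15 -2.04 0.3 0 0 11.1;-1.28 -2.27 0.3 0 0 13.2;-1.28 -2.27 0.3 0 0 13.2"

```text
time: 2.43
tool_pos: [523.8, -68.5, 79.7]
tcp_rot: [-89.7, 0.0, -101.5]
ft_force: [0.3, 2.6, 1.8]
finger_gap: -0.2
```

Run:
```python
from h import *
s=snap('top','t2')
s2=snap('scene','s2')
A=cv2.resize(s['image'][115:210,200:325],None,fx=3.2,fy=3.2,interpolation=cv2.INTER_CUBIC)
B=cv2.resize(s2['image'][150:245,155:280],None,fx=3.2,fy=3.2,interpolation=cv2.INTER_CUBIC)
cv2.imwrite('pics/c2.png',np.hstack([A,B])*1)
```

```text
(no output)
```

View pics/c2.png

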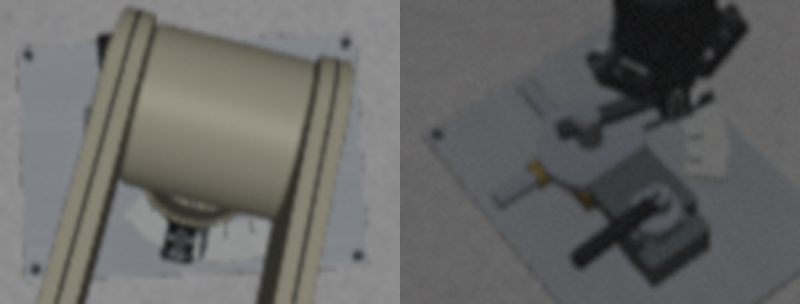

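The arm hides the valve in the top view. By kinematics the lever stands near 0.53. I'll back off and clear the view to measure it.

>>> move_arm --motion "0.2 1.2 0 0 0 0;0.2 1.2 3 0 0 0;0.2 1.2 7 0 0 0;0.2 1 11 0 0 0;-3 -3 13 0 0 0;-6 -7 13 0 0 0;-7 -11 13 0 0 0;-7 -15 13 0 0 0;-7 -19 13 0 0 0;-7 -23 13 0 0 0"

```text
time: 3.37
tool_pos: [451.5, -286.0, 207.5]
tcp_rot: [-89.9, -0.1, -101.6]
ft_force: [0.8, 0.3, -0.3]
finger_gap: 0.2
```

```bash
cat > look.py <<'E'
from h import *
import sys
def stack(n,k=4):
    L=[eyes.snapshot(n) for _ in range(k)]; s=L[-1]; s['image']=np.mean([l['image'] for l in L],0).round().astype(np.uint8); np.save(f'{n}.npy',s,allow_pickle=True); return s
O=np.array([584.7,-98.6]);a=np.radians(3.38);RR=np.array([[np.cos(a),-np.sin(a)],[np.sin(a),np.cos(a)]])
def polar(s,z,r0,r1,h0,h1,nr=60,nh=400):
    r=np.linspace(r0,r1,nr);h=np.linspace(h0,h1,nh)
    A=2.356+h[:,None]; X=np.stack([r*np.cos(A),r*np.sin(A)],-1)@RR.T+O
    P=np.concatenate([X,np.full(X.shape[:2]+(1,),z)],-1)
    uv=proj(s,P).reshape(nh,nr,2).astype(np.float32)
    g=cv2.cvtColor(s['image'],cv2.COLOR_BGR2GRAY).astype(np.float32)
    return h,r,cv2.remap(g,uv[...,0],uv[...,1],cv2.INTER_CUBIC)
E
python3 - <<'E'
from look import *
from h import *
t=stack('top');s=stack('scene')
print(readout.sense()['time'],readout.sense()['tool_pos'])
A=cv2.resize(t['image'][135:210,225:325],None,fx=4,fy=4,interpolation=cv2.INTER_CUBIC)
B=cv2.resize(s['image'][150:225,180:280],None,fx=4,fy=4,interpolation=cv2.INTER_CUBIC)
cv2.imwrite('pics/c3.png',cv2.convertScaleAbs(np.hstack([A,B]),alpha=1.4))
E
```

```text
3.7667 [ 452.27576202 -283.05072488  206.63686688]
```

View pics/c3.png

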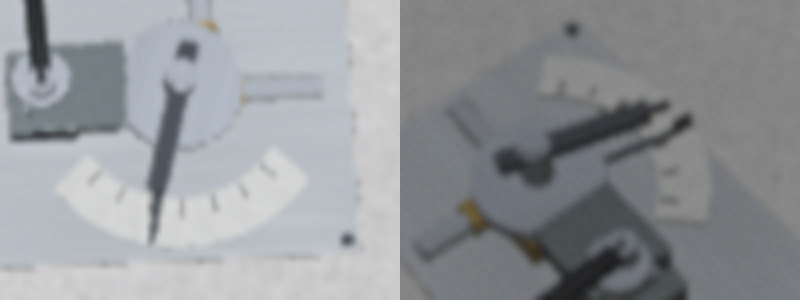

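```bash
cat >> look.py <<'E'
def dark(s,z,r0,r1,h0,h1,n=14):
    h,r,G=polar(s,z,r0,r1,h0,h1,n)
    bg=np.median(G,0); w=np.clip(bg-G-0.35*(bg-G.min(0)),0,None)
    c=(w*h[:,None]).sum(0)/w.sum(0)
    return r,c
E
python3 - <<'E'
from look import *
t=load('top');s=load('scene')
np.set_printoptions(precision=3,suppress=True,linewidth=150)
for nm,im in(('top',t),('scene',s)):
  for n,z,r0,r1 in(('lever',88,34,76),('pointer',83,83,91),('tab',56,98,112)):
    r,c=dark(im,z,r0,r1,.25,.9); print(nm,n,np.median(c),c)
E
```

```text
top lever 0.5121051744051668 [0.501 0.51  0.513 0.512 0.515 0.509 0.51  0.509 0.512 0.515 0.517 0.515 0.513 0.512]
top pointer 0.5394177980888837 [0.538 0.539 0.539 0.54  0.541 0.541 0.541 0.54  0.54  0.54  0.539 0.539 0.539 0.539]
top tab 0.5661217749364136 [0.566 0.567 0.566 0.566 0.566 0.566 0.567 0.566 0.566 0.566 0.566 0.566 0.566 0.565]
scene lever 0.42064886203510843 [0.304 0.345 0.337 0.349 0.367 0.409 0.413 0.428 0.437 0.437 0.44  0.447 0.454 0.471]
scene pointer 0.44046775358899903 [0.482 0.476 0.471 0.462 0.454 0.448 0.443 0.437 0.428 0.418 0.409 0.398 0.383 0.365]
scene tab 0.5360114160524028 [0.571 0.56  0.549 0.534 0.52  0.523 0.524 0.526 0.53  0.533 0.538 0.543 0.547 0.55 ]
```

>>> move_arm --motion "7.4 23.2 0 0 0 0;7.4 23.2 0 0 0 0;7.4 23.2 0 0 0 0;7.4 23.2 0 0 0 0;7.4 23.2 0 0 0 0;7.4 23.2 0 0 0 0;7.4 23.2 -4 0 0 0;7.4 23.2 -8 0 0 0;7.4 23.2 -11 0 0 0;7.4 23.2 -13.1 0 0 0"

```text
time: 4.6
tool_pos: [523.8, -50.1, 72.2]
tcp_rot: [-90.2, -0.0, -101.4]
ft_force: [0.2, -0.3, -1.2]
finger_gap: -0.4
```

>>> move_arm --motion "0 0 0 0 0 0;0 0 0 0 0 0;0 0 0 0 0 0"

```text
time: 4.85
tool_pos: [527.0, -52.0, 77.5]
tcp_rot: [-89.9, 0.0, -101.5]
ft_force: [0.2, 0.2, -0.3]
finger_gap: -0.0
```

>>> move_arm --motion "-0.2 -0.8 -0.3 0 0 0;-0.36 -1.4 -0.3 0 0 0;-0.4 -1.55 -0.3 0 0 0.8;-0.44 -1.7 -0.3 0 0 1.6;-0.48 -1.84 -0.3 0 0 2.4;-0.52 -1.98 -0.3 0 0 3.1;-0.52 -1.98 -0.3 0 0 3.1;-0.52 -1.98 -0.3 0 0 3.1"

```text
time: 5.52
tool_pos: [520.9, -72.3, 72.6]
tcp_rot: [-90.0, -0.0, -98.4]
ft_force: [1.7, 3.3, 0.8]
finger_gap: -0.1
```

>>> move_arm --motion "0.2 1.2 0 0 0 0;0.2 1.2 3 0 0 0;0.2 1.2 7 0 0 0;0.2 1 11 0 0 0;-3 -3 13 0 0 0;-6 -7 13 0 0 0;-7 -11 13 0 0 0;-7 -15 13 0 0 0;-7 -19 13 0 0 0;-7 -23 13 0 0 0"

```text
time: 6.35
tool_pos: [450.0, -290.3, 202.4]
tcp_rot: [-90.0, -0.0, -98.4]
ft_force: [0.6, 0.3, 0.3]
finger_gap: -0.2
```

Run:
```python
from look import *
t=stack('top',6);print(readout.sense()['tool_pos'],readout.sense()['time'])
for n,z,r0,r1 in(('lever',88,34,76),('pointer',83,83,91),('tab',56,98,112)):
    r,c=dark(t,z,r0,r1,.25,.9); print(n,np.median(c),c.round(3))
```

```text
[ 450.75915415 -287.78072626  201.86484528] 6.65
lever 0.5756383398391226 [0.573 0.575 0.572 0.569 0.568 0.575 0.58  0.577 0.574 0.578 0.581 0.579
 0.577 0.576]
pointer 0.5561499490443271 [0.559 0.559 0.559 0.559 0.558 0.557 0.556 0.556 0.556 0.556 0.555 0.555
 0.554 0.553]
tab 0.5660589440567697 [0.566 0.567 0.566 0.566 0.566 0.566 0.566 0.566 0.566 0.566 0.566 0.566
 0.566 0.565]
```

Lever now reads 0.576 against the tab's 0.566, which agrees within measurement error. Next is the cam.

>>> move_arm --motion "19.8 25.6 0 0 0 12;19.8 25.6 0 0 0 12;19.8 25.6 0 0 0 12;19.8 25.6 0 0 0 12;19.8 25.6 0 0 0 12;19.8 25.6 0 0 0 12;19.8 25.6 0 0 0 12;19.8 25.6 0 0 0 12;19.8 25.6 0 0 0 12;19.8 25.6 -4 0 0 12"

```text
time: 7.48
tool_pos: [654.6, -29.2, 171.6]
tcp_rot: [-89.2, -0.2, -86.1]
ft_force: [1.8, -1.1, 1.6]
finger_gap: 0.0
```

>>> move_arm --motion "0 0 -4 0 0 0;0 0 -7 0 0 0;0 0 -8.6 0 0 0;0 0 -8.6 0 0 0;0 0 -8.6 0 0 0;0 0 -8.6 0 0 0"

```text
time: 7.98
tool_pos: [649.9, -32.2, 78.6]
tcp_rot: [-89.9, -0.0, -86.4]
ft_force: [-0.5, 0.3, 0.8]
finger_gap: 0.0
```

```bash
cat > cam.py <<'E'
from h import *
A=np.array([579.1,-3.8]);al=np.radians(3.38)
def kin(p):
    d=np.array(p[:2])-A; r=np.hypot(*d); return np.arctan2(d[1],d[0])-al+np.arcsin(18/r), r
def pose(c,al_=68):  # tool centre for cam angle c
    th=c+al; u=np.array([np.cos(th),np.sin(th)]); n=np.array([-u[1],u[0]]); return A+al_*u-18*n
def tq(p,F): d=np.array(p[:2])-A; return -(d[0]*F[1]-d[1]*F[0])/1000
E
python3 - <<'E'
from cam import *
s=readout.sense();print(s['tool_pos'],s['tcp_rot'],s['ft_force'],s['wrist_torque'],kin(s['tool_pos']))
for c in np.arange(0,1.45,.1): 
    print(round(c,2),((pose(c)-s['tool_pos'][:2])/10).round(2),'turn',round(np.degrees(c),1))
E
```

```text
[649.86754951 -32.18065816  78.62991643] [-8.98549629e+01 -3.14633308e-02 -8.63544677e+01] [-0.46845735  0.31811207  0.76777151] [ 0.0239754   0.00725303 -0.046859  ] (np.float64(-0.20206864690731682), np.float64(76.24636267489109))
0.0 [-0.18  1.44] turn 0.0
0.1 [-0.08  2.14] turn 5.7
0.2 [-0.04  2.84] turn 11.5
0.3 [-0.08  3.54] turn 17.2
0.4 [-0.18  4.24] turn 22.9
0.5 [-0.36  4.92] turn 28.6
0.6 [-0.6   5.58] turn 34.4
0.7 [-0.9   6.21] turn 40.1
0.8 [-1.27  6.81] turn 45.8
0.9 [-1.7   7.37] turn 51.6
1.0 [-2.18  7.89] turn 57.3
1.1 [-2.71  8.35] turn 63.0
1.2 [-3.28  8.76] turn 68.8
1.3 [-3.89  9.11] turn 74.5
1.4 [-4.53  9.39] turn 80.2
```

>>> move_arm --motion "-0.18 1 -0.3 0 0 0;-0.18 1.5 -0.3 0 0 0;-0.13 1.8 -0.3 0 0 2.9;-0.08 2.14 -0.3 0 0 5.7;-0.06 2.49 -0.3 0 0 8.6;-0.04 2.84 -0.3 0 0 11.5;-0.06 3.19 -0.3 0 0 14.3;-0.08 3.54 -0.3 0 0 17.2"

```text
time: 8.65
tool_pos: [649.0, 2.2, 75.2]
tcp_rot: [-89.9, -0.1, -69.1]
ft_force: [-0.3, -5.0, 0.2]
finger_gap: -0.4
```

```bash
cat > c.py <<'E'
from cam import *
s=readout.sense();p=s['tool_pos'];F=s['ft_force'];k=kin(p)
print(s['time'],p.round(1),s['tcp_rot'].round(1)[2],F.round(2),'Mw',s['wrist_torque'].round(3),'cam',round(k[0],3),'r',round(k[1],1),'tq',round(tq(p,F),3))
E
python3 c.py
```

```text
8.65 [649.    2.2  75.2] -69.1 [-0.28 -4.97  0.22] Mw [-0.804  0.125  0.012] cam 0.286 r 70.1 tq 0.345
```

>>> move_arm --motion "-0.04 0.23 0 0 0 1.9;-0.07 0.47 0 0 0 3.8;-0.1 0.7 0 0 0 5.7"

```text
time: 8.9
tool_pos: [647.9, 9.2, 75.2]
tcp_rot: [-89.9, -0.1, -63.4]
ft_force: [-1.4, -4.8, 1.2]
finger_gap: -0.1
```

```bash
python3 c.py;python3 - <<'E'
from cam import *
p=readout.sense()['tool_pos'][:2]; k,r=kin(p); b=pose(k,np.sqrt(r*r-324))
for d in np.arange(.05,1.05,.05): print(round(d,2),round(k+d,3),((pose(k+d,np.sqrt(r*r-324))-b)/10).round(2))
E
```

```text
8.9 [647.9   9.2  75.2] -63.4 [-1.4  -4.78  1.16] Mw [-0.778  0.108  0.069] cam 0.388 r 70.0 tq 0.311
0.05 0.438 [-0.07  0.34]
0.1 0.488 [-0.16  0.68]
0.15 0.538 [-0.27  1.01]
0.2 0.588 [-0.39  1.34]
0.25 0.638 [-0.53  1.66]
0.3 0.688 [-0.69  1.97]
0.35 0.738 [-0.86  2.28]
0.4 0.788 [-1.05  2.58]
0.45 0.838 [-1.25  2.86]
0.5 0.888 [-1.46  3.14]
0.55 0.938 [-1.69  3.4 ]
0.6 0.988 [-1.93  3.66]
0.65 1.038 [-2.19  3.9 ]
0.7 1.088 [-2.45  4.13]
0.75 1.138 [-2.73  4.34]
0.8 1.188 [-3.02  4.54]
0.85 1.238 [-3.31  4.73]
0.9 1.288 [-3.62  4.9 ]
0.95 1.338 [-3.93  5.05]
1.0 1.388 [-4.25  5.19]
```

>>> move_arm --motion "-0.03 0.17 0 0 0 1.4;-0.07 0.34 0 0 0 2.9"

```text
time: 9.07
tool_pos: [647.3, 12.8, 75.0]
tcp_rot: [-89.9, -0.1, -60.5]
ft_force: [0.3, -4.4, 2.0]
finger_gap: 0.3
```

```bash
python3 c.py
```

```text
9.0667 [647.3  12.8  75. ] -60.5 [ 0.35 -4.43  2.  ] Mw [-0.657 -0.099  0.001] cam 0.439 r 70.1 tq 0.308
```

>>> move_arm --motion "-0.04 0.17 0 0 0 1.4;-0.09 0.34 0 0 0 2.8"

```text
time: 9.23
tool_pos: [646.3, 16.4, 74.5]
tcp_rot: [-89.9, -0.1, -57.7]
ft_force: [2.4, -3.8, 2.8]
finger_gap: -0.1
```

```bash
python3 c.py
```

```text
9.2333 [646.3  16.4  74.5] -57.7 [ 2.39 -3.78  2.77] Mw [-0.585 -0.298  0.027] cam 0.492 r 70.2 tq 0.302
```

>>> move_arm --motion "-0.05 0.17 0.1 0 0 1.4;-0.11 0.33 0.1 0 0 2.9"

```text
time: 9.4
tool_pos: [644.8, 20.0, 74.7]
tcp_rot: [-89.9, -0.0, -54.8]
ft_force: [4.0, -3.3, 1.9]
finger_gap: 0.1
```

```bash
python3 c.py
```

```text
9.4 [644.8  20.   74.7] -54.8 [ 4.02 -3.29  1.92] Mw [-0.476 -0.633  0.033] cam 0.548 r 69.9 tq 0.312
```

>>> move_arm --motion "-0.06 0.17 0.05 0 0 1.4;-0.12 0.33 0.05 0 0 2.9"

```text
time: 9.57
tool_pos: [643.4, 23.3, 74.8]
tcp_rot: [-90.0, -0.0, -51.9]
ft_force: [4.5, -2.5, -1.0]
finger_gap: 0.1
```

```bash
python3 c.py
```

```text
9.5667 [643.4  23.3  74.8] -51.9 [ 4.5  -2.5  -0.97] Mw [-0.488 -0.671  0.018] cam 0.601 r 69.8 tq 0.283
```

>>> move_arm --motion "-0.07 0.16 0 0 0 1.4;-0.14 0.32 0 0 0 2.9"

```text
time: 9.73
tool_pos: [641.8, 26.5, 74.8]
tcp_rot: [-90.0, 0.0, -49.0]
ft_force: [3.7, -2.9, -1.0]
finger_gap: -0.5
```

```bash
python3 c.py
```

```text
9.7333 [641.8  26.5  74.8] -49.0 [ 3.7  -2.87 -1.01] Mw [-0.442 -0.65   0.025] cam 0.652 r 69.7 tq 0.292
```

>>> move_arm --motion "-0.08 0.16 0 0 0 1.4;-0.16 0.31 0 0 0 2.9"

```text
time: 9.9
tool_pos: [640.2, 29.6, 74.8]
tcp_rot: [-90.0, 0.0, -46.1]
ft_force: [3.9, -2.4, -1.2]
finger_gap: -0.2
```

```bash
python3 c.py
```

```text
9.9 [640.2  29.6  74.8] -46.1 [ 3.87 -2.38 -1.2 ] Mw [-0.395 -0.771 -0.041] cam 0.703 r 69.6 tq 0.274
```

Still free at 0.70 (torque about 0.28). Continuing.

>>> move_arm --motion "-0.09 0.16 0 0 0 1.4;-0.17 0.31 0 0 0 2.9"

```text
time: 10.07
tool_pos: [638.4, 32.6, 74.8]
tcp_rot: [-90.0, 0.0, -43.2]
ft_force: [4.5, -2.2, -1.0]
finger_gap: -0.0
```

```bash
python3 c.py
```

```text
10.0667 [638.4  32.6  74.8] -43.2 [ 4.52 -2.16 -1.04] Mw [-0.424 -0.704 -0.023] cam 0.754 r 69.6 tq 0.293
```

>>> move_arm --motion "-0.09 0.15 0 0 0 1.4;-0.19 0.3 0 0 0 2.9"

```text
time: 10.23
tool_pos: [636.4, 35.6, 74.8]
tcp_rot: [-90.0, 0.0, -40.3]
ft_force: [4.6, -3.1, -2.2]
finger_gap: 0.1
```

```bash
python3 c.py
```

```text
10.2333 [636.4  35.6  74.8] -40.3 [ 4.6  -3.06 -2.16] Mw [-0.375 -0.779  0.016] cam 0.805 r 69.5 tq 0.357
```

>>> move_arm --motion "-0.1 0.14 0 0 0 1.4;-0.2 0.28 0 0 0 2.9"

```text
time: 10.4
tool_pos: [634.3, 38.3, 74.8]
tcp_rot: [-90.0, 0.0, -37.4]
ft_force: [4.0, -2.0, -2.3]
finger_gap: 0.2
```

```bash
python3 c.py
```

```text
10.4 [634.3  38.3  74.8] -37.4 [ 3.99 -2.03 -2.25] Mw [-0.295 -0.744  0.022] cam 0.855 r 69.5 tq 0.28
```

>>> move_arm --motion "-0.1 0.14 0 0 0 1.4;-0.21 0.28 0 0 0 2.9"

```text
time: 10.57
tool_pos: [632.2, 41.0, 74.8]
tcp_rot: [-90.0, 0.0, -34.5]
ft_force: [5.2, -3.1, -3.5]
finger_gap: 0.1
```

```bash
python3 c.py
```

```text
10.5667 [632.2  41.   74.8] -34.5 [ 5.18 -3.09 -3.48] Mw [-0.368 -0.68   0.031] cam 0.905 r 69.5 tq 0.396
```

>>> move_arm --motion "-0.11 0.13 0 0 0 1.4;-0.23 0.26 0 0 0 2.9"

```text
time: 10.73
tool_pos: [629.8, 43.6, 74.8]
tcp_rot: [-90.0, 0.0, -31.6]
ft_force: [4.8, -2.6, -2.9]
finger_gap: 0.1
```

```bash
python3 c.py
```

```text
10.7333 [629.8  43.6  74.8] -31.6 [ 4.82 -2.57 -2.85] Mw [-0.417 -0.641  0.086] cam 0.955 r 69.4 tq 0.359
```

Add to c.py:
```python
M=s['wrist_torque']; print('tqM',round(tq(p,[-M[1]/.158,M[0]/.158]),3))
```

```text
(no output)
```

>>> move_arm --motion "-0.12 0.13 0 0 0 1.4;-0.24 0.26 0 0 0 2.9"

```text
time: 10.9
tool_pos: [627.4, 46.1, 74.8]
tcp_rot: [-90.0, 0.0, -28.7]
ft_force: [3.2, -4.3, -2.8]
finger_gap: 0.1
```

```bash
python3 c.py
```

```text
10.9 [627.4  46.1  74.8] -28.7 [ 3.15 -4.33 -2.83] Mw [-0.568 -0.52   0.081] cam 1.005 r 69.4 tq 0.366
tqM 0.338
```

Add to c.py:
```python
print('best',round(.3*tq(p,F)+.7*tq(p,[-M[1]/.158,M[0]/.158])-M[2],3))
```

```text
(no output)
```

>>> move_arm --motion "-0.13 0.12 0 0 0 1.4;-0.26 0.24 0 0 0 2.9"

```text
time: 11.07
tool_pos: [624.9, 48.5, 74.9]
tcp_rot: [-90.0, 0.0, -25.8]
ft_force: [3.1, -2.9, -3.4]
finger_gap: -0.3
```

```bash
python3 c.py
```

```text
11.0667 [624.9  48.5  74.9] -25.8 [ 3.12 -2.94 -3.42] Mw [-0.622 -0.517  0.013] cam 1.055 r 69.5 tq 0.298
tqM 0.351
best 0.322
```

>>> move_arm --motion "-0.13 0.12 0 0 0 1.4;-0.26 0.23 0 0 0 2.9"

```text
time: 11.23
tool_pos: [622.4, 50.8, 75.0]
tcp_rot: [-90.0, -0.0, -22.9]
ft_force: [2.8, -4.6, -2.0]
finger_gap: 0.2
```

```bash
python3 c.py
```

```text
11.2333 [622.4  50.8  75. ] -22.9 [ 2.81 -4.57 -1.97] Mw [-0.667 -0.526  0.067] cam 1.103 r 69.7 tq 0.351
tqM 0.365
best 0.294
```

>>> move_arm --motion "-0.14 0.1 0 0 0 1.4;-0.28 0.2 0 0 0 2.9"

```text
time: 11.4
tool_pos: [619.7, 52.8, 75.1]
tcp_rot: [-90.0, -0.0, -20.0]
ft_force: [3.6, -4.5, -3.7]
finger_gap: -0.1
```

```bash
python3 c.py
```

```text
11.4 [619.7  52.8  75.1] -20.0 [ 3.61 -4.53 -3.7 ] Mw [-0.601 -0.664  0.031] cam 1.151 r 69.7 tq 0.389
tqM 0.393
best 0.36
```

>>> move_arm --motion "-0.15 0.1 0 0 0 1.4;-0.29 0.19 0 0 0 2.9"

```text
time: 11.57
tool_pos: [616.9, 54.7, 75.1]
tcp_rot: [-90.0, -0.0, -17.1]
ft_force: [3.9, -4.9, -3.9]
finger_gap: 0.5
```

```bash
python3 c.py
```

```text
11.5667 [616.9  54.7  75.1] -17.1 [ 3.89 -4.88 -3.87] Mw [-0.677 -0.657  0.035] cam 1.199 r 69.7 tq 0.412
tqM 0.406
best 0.372
```

>>> move_arm --motion "-0.15 0.09 0 0 0 1.4;-0.3 0.18 0 0 0 2.9"

```text
time: 11.73
tool_pos: [614.1, 56.4, 75.2]
tcp_rot: [-90.0, -0.1, -14.2]
ft_force: [4.3, -4.0, -4.1]
finger_gap: 0.3
```

```bash
python3 c.py
```

```text
11.7333 [614.1  56.4  75.2] -14.2 [ 4.33 -4.02 -4.13] Mw [-0.7   -0.828 -0.005] cam 1.246 r 69.7 tq 0.402
tqM 0.471
best 0.455
```

>>> move_arm --motion "-0.09 0.05 0 0 0 0.8;-0.18 0.1 0 0 0 1.6"

```text
time: 11.9
tool_pos: [612.3, 57.4, 75.1]
tcp_rot: [-90.0, -0.1, -12.6]
ft_force: [5.7, -4.3, -2.6]
finger_gap: -0.2
```

```bash
python3 c.py
```

```text
11.9 [612.3  57.4  75.1] -12.6 [ 5.68 -4.35 -2.57] Mw [-0.749 -0.892 -0.   ] cam 1.276 r 69.6 tq 0.492
tqM 0.503
best 0.5
```

Resistance is now about 1.6–1.7 times free running (≈+0.19 N m, ≈12 N shoe force). I'll stop here, back off and check.

>>> move_arm --motion "0.6 -0.25 0 0 0 0;1.4 -0.6 0 0 0 0;1.4 -0.6 4 0 0 0;1.4 -0.6 8 0 0 0;1.4 -0.6 12 0 0 0;-2 -4 13 0 0 0;-5 -7 13 0 0 0;-8 -10 13 0 0 0;-11 -13 13 0 0 0;-14 -16 13 0 0 0"

```text
time: 12.73
tool_pos: [478.3, -95.9, 205.4]
tcp_rot: [-90.0, -0.0, -12.7]
ft_force: [0.1, -1.2, -0.3]
finger_gap: -0.1
```

>>> move_arm --motion "-3 -16 0 0 0 0;-3 -16 0 0 0 0;-3 -16 0 0 0 0;-3 -16 0 0 0 0;-3 -16 0 0 0 0"

```text
time: 13.15
tool_pos: [447.9, -261.3, 205.6]
tcp_rot: [-90.1, -0.0, -13.0]
ft_force: [0.1, 0.1, -0.7]
finger_gap: -0.0
```

Run:
```python
from look import *
t=stack('top',6);s=stack('scene',4);print(readout.sense()['tool_pos'],readout.sense()['ft_force'],readout.sense()['time'])
for n,z,r0,r1 in(('lever',88,34,76),('tab',56,98,112)):
    r,c=dark(t,z,r0,r1,.25,.9); print(n,np.median(c),c.round(3))
A=cv2.resize(t['image'][125:210,200:320],None,fx=3.3,fy=3.3,interpolation=cv2.INTER_CUBIC)
B=cv2.resize(s['image'][150:235,160:280],None,fx=3.3,fy=3.3,interpolation=cv2.INTER_CUBIC)
cv2.imwrite('pics/c4.png',cv2.convertScaleAbs(np.hstack([A,B]),alpha=1.4))
```

```text
[ 449.72450879 -254.27332127  205.07266463] [0.23598249 0.37697779 0.13356123] 13.65
lever 0.5759589123997924 [0.575 0.575 0.574 0.569 0.568 0.576 0.58  0.576 0.575 0.578 0.581 0.579
 0.577 0.576]
tab 0.5661891163871273 [0.566 0.566 0.566 0.566 0.566 0.566 0.566 0.566 0.566 0.566 0.566 0.566
 0.566 0.565]
```

View pics/c4.png

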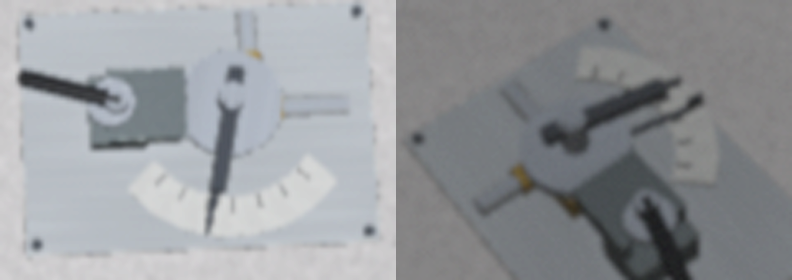

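The lever lies over the tab: in the left crop its pointer is near (212,205) and the tab near (208,232). The cam lever has swung to about (20,76), and the tab hasn't moved. Handing in.

```bash
python3 -c "
from bench import r
r.hand_in()"
```

```text
the job is handed in; nothing more can be done
```

I pushed the valve lever round in two pushes until it lined up with the index tab, then locked it with the cam and handed the job in at about 13.7 s. The hand-in gives no verdict.

- **Lever:** the last top view reads 0.576 rad for the lever and 0.566 for the tab. The lever may therefore be about 0.01 rad past the tab, which is roughly my measuring error, so I left it. Both readings were the same before and after locking.
- **Lock:** I swung the cam in small steps to about 1.28 rad. Its resistance rose from a free-running reading of about 0.31 N m to 0.50, about 1.6 times. That means a shoe force of about 12 N and a touch near 1.1 rad. Single force readings were noisy (about ±0.5 N), and the rise came on less sharply than the description suggests. I put the shoe force at roughly 9–15 N.
- **Bystanders:** the tab reads the same as at the start. The arm passed well clear of the beaker, jar and spoon, but I did not re-measure them at the end. The gripper ended clear of everything.

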